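# Sort the packing-bench oddments into their trays

### The arm

A 6-joint arm with a two-finger parallel gripper is mounted at the origin on the work surface; the furniture and walls round the work are solid. World frame = base frame: x ahead of the robot, y to its left, z up, the work surface at z = 0. Lengths are in mm, angles in rad, forces in N, time in s.
With the tool pointing down it reaches from about 325 to 775 mm from the base axis. Payload 5.5 kg.
Tool frame: the origin (TCP) lies at the very end of the fingers, on their centre line; the grasp point (between the pads) lies grip_depth behind it (grip_depth is the distance from the TCP to the grasp point, in mm); z points along the fingers, y is the line along which they close (so a half turn about z gives the same grasp; the last joint's range is limited). The gripper opens to 88 mm and grips with 3 to 60 N. Pads are 20 mm wide; open, the fingers measure 115 mm over their backs; the gripper's body (75 mm by 178 mm) begins 61 mm behind the grasp point.
Start: joints at [1.244, 0.091, 1.231, -0, 1.82, -0.057], TCP at [159.927, 578.308, 222.631] pointing down, gripper open.
Joint ranges: [-2.87, 2.87], [-0.86, 2.18], [0.17, 2.46], [-1.51, 4.65], [0.06, 2.69], [-2.65, 2.65]. Speed limits (rad/s): [2.57, 2.57, 3.01, 3.14, 3.14, 3.14].

### API

Orientations are given as a 3x3 rotation matrix whose columns are the frame's x, y, z axes.
In Python, from bench import goto, line_to, movej, set_gripper, dwell, ik, observe, read_camera, MotionError, job_done, grip_depth gives the robot as it stands. The module is installed in compiled form; this text tells all that it offers. Calls block until the motion is done:
- goto(position, orientation): joint-space move of the TCP to a pose.
- line_to(position, rate=150, attitude=None): straight line of the TCP; attitude=None keeps the orientation; rate is the mean speed in mm/s.
- movej(angles): joint-space move.
- set_gripper(opening, f_grip=None): finger opening in mm; f_grip is the grip in N (None keeps the last); returns when the fingers have stopped.
- dwell(seconds).
- ik(position, orientation): joint angles nearest the present ones, or None.
- observe(): the state.
- read_camera(name): name is "side" or "top"; returns a dict with "img" (400x640x3 uint8, red, green, blue), "z_map" (400x640 float32, mm along the optical axis (not along the pixel's ray), 0 where there is no reading), "fx", "fy", "cx", "cy" (pixels), "R" (3x3) and "t" (3): a world point X has camera coordinates R X + t. Camera axes: x right, y down, z forward; pixel columns grow to the right and rows downward; lengths in mm; the calibration is good to about 2 mm. A picture is of the moment at which its call begins.
A pose or a line that the arm cannot do raises MotionError and nothing moves.
- job_done(): hands the job in; it is judged then, once.
The state is a dict: "t": time; "q": joint angles; "joint_velocities": joint speeds; "joint_torque": joint torques, N m; "ee_pos": TCP position; "tcp_rot": TCP orientation; "contact_force": force on the tool from outside, world axes, zero at the start; "wrist_torque": the same for the moment, N m; "grip_width": finger opening in mm; "grasp_force": force on a finger pad.
Only numpy, scipy, OpenCV 4.12 (cv2) and the standard library are available. Lean on these libraries where they do the work, as an engineer would, in place of code of your own. Each camera call takes 0.05 s, during which the arm holds its last target. There are 200 camera calls.

### The job

Sort the things lying on the packing bench: put both rolls of black tape flat in the long kraft tray, lay the bundle of kraft tags flat in the plywood box with the low front, and lay both pens (the red one and the silver one) in the shallow grey tray so that they lie flat on its floor. Leave the bead jar and the roll of labels standing where they are.

Things in the scene. Friction and masses are not known exactly. Their poses are not given: they have to be found in the camera images.
- tape_a: one of two identical rolls of black tape lying flat on the bench: 60 mm across, 18 mm high. It is solid to the fingers (the hole cannot be entered), so grip it across the rim. Origin at the centre of its underside, z up; yaw means nothing.
- tape_b: the other roll of black tape, the same as the first: 60 mm across, 18 mm high, lying flat. Origin at the centre of its underside, z up.
- card_pack: bundle of brown kraft tags (cards), a small block lying flat: 92 mm along its x, 51 mm along its y, 28 mm high. About 0.11 kg. Origin at the centre of its underside, z up. Grip it across the 51 mm.
- marker: red pen lying on the bench: 130 mm long along its y, 15 mm wide along its x, 17 mm high. Origin at the centre of its underside, z up. Light (about 11 g). Grip it across the barrel at the middle. It does not roll.
- pen: slim silver pen lying on the bench: 138 mm long along its y, 10 mm wide along its x, 12 mm high. Origin at the centre of its underside, z up. Light. Grip it across the barrel at the middle. It does not roll.
- roll_tray: long, deep open kraft cardboard tray, empty, fixed to the bench: 206 mm along its x, 126 mm along its y, 68 mm high; walls 4 mm, so 198 x 118 mm inside; inner floor 3 mm above the bench. Place for the tape rolls. Origin at the centre of its underside, z up.
- card_box: open plywood card box, empty, fixed to the bench: 130 mm along its x, 150 mm along its y; three walls 45 mm high, the front one (at its -x side, towards the robot) only 20 mm high; walls 5 mm, so 120 x 140 mm inside; inner floor 5 mm above the bench. Place for the bundle of tags. Origin at the centre of its underside, z up.
- pen_tray: shallow grey plastic tray, empty, fixed to the bench: 110 mm along its x, 180 mm along its y, 27 mm high with its rounded rim; walls 3 mm, so 104 x 174 mm inside; inner floor 3 mm above the bench. Place for the two pens. Origin at the centre of its underside, z up.
- jar: bystander: clear screw jar of beads with a white lid, 57 mm across, 75 mm high, standing loose behind the trays. Leave it alone. Origin at the centre of its underside, z up.
- label_roll: bystander: roll of white labels with a loose end, 80 x 87 mm, 48 mm high, standing loose at the right of the work. Leave it alone. Origin near the centre of its underside, z up.
Things that resemble listed ones, but are neither listed nor needed, are in the scene too. Leave any pink look-alike of the tape_a alone.

How it is judged:
By the outcome, as a careful person would: the job done as asked, in the order asked, and still so for the second after the job is handed in, with the robot touching nothing.
It also fails if it takes over 131 s, if anything falls off the work surface, if the arm or the gripper's body presses on something with over 40 N, if the wrist force passes 120 N, or if a joint passes its speed limit or range.

## Working session

There is one attempt and no reset: what is moved stays moved. The work goes in short steps, each a Python script; the robot and the scene stay as the last script left them, time stands still between calls to the robot, and variables do not carry over. Pictures are saved under pics/ and viewed, at most 14 in all, crops included, and the job is handed in when it is done.

```bash
mkdir -p pics
python3 - <<'E'
from bench import *
import cv2,pickle
print(grip_depth, observe()['t'])
for n in("top","side"):
    c=read_camera(n); pickle.dump(c,open(n+'.pkl','wb')); cv2.imwrite(f'pics/{n}0.png',c['img'][:,:,::-1]); print(n,c['fx'],c['cx'],c['cy'],c['R'],c['t'])
E
```

```text
18.700000000000003 0.0
top 508.1622586289234 319.86554725509717 198.2939098950232 [[-0.01070319 -0.99987294 -0.01181316]
 [-0.98963835  0.01228379 -0.14305607]
 [ 0.143183    0.0101596  -0.98964408]] [-131.66113     619.46356902 1637.26059209]
side 406.9590906335523 323.48752774747373 197.52005591876593 [[-0.89043881 -0.45508261 -0.00430685]
 [-0.29504214  0.5844488  -0.75589003]
 [ 0.34650954 -0.67180312 -0.65468444]] [444.89922043 305.90562755 903.34575149]
```

View pics/top0.png

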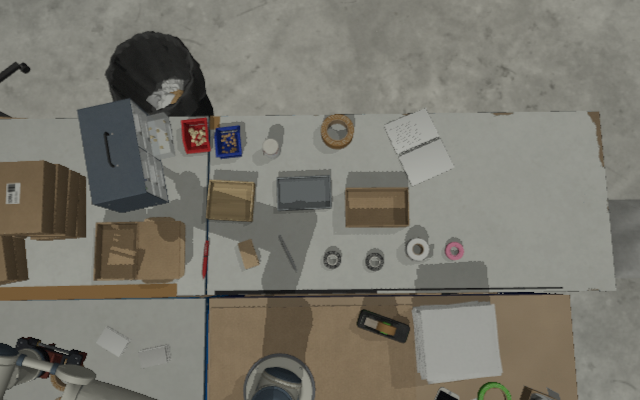

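View pics/side0.png

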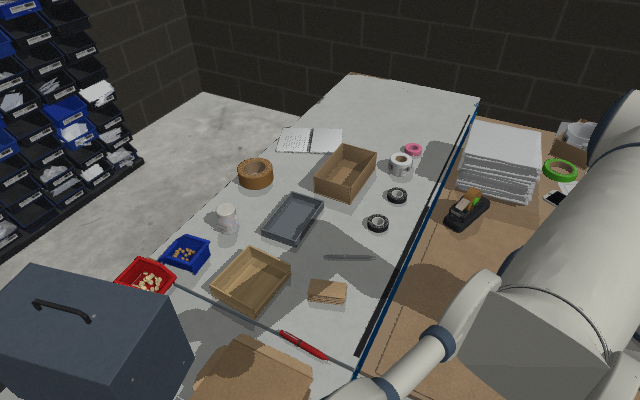

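The top view shows, left to right:
- Loose items: marker (206,258), tags (248,254), silver pen (288,252), tapes (332,259) and (374,261), label roll (417,250), pink look-alike (455,251).
- Trays: card box (231,201), pen tray (304,193), kraft tray (377,208).
- Jar: (270,147).

The side view agrees.

```bash
cat > h.py <<'E'
import numpy as np,cv2
def pts(c):
    v,u=np.mgrid[0:400,0:640]; z=c['z_map'].astype(float)
    P=np.stack([(u-c['cx'])/c['fx']*z,(v-c['cy'])/c['fy']*z,z],-1)-c['t']
    return P@c['R']          # R^T(p-t)
def ray(c,uv,z):             # pixels -> world on plane z
    uv=np.atleast_2d(uv).astype(float)
    d=np.c_[(uv[:,0]-c['cx'])/c['fx'],(uv[:,1]-c['cy'])/c['fy'],np.ones(len(uv))]@c['R']
    o=-c['R'].T@c['t']; return (o+d*((z-o[2])/d[:,2:]))[:,:2]
E
python3 - <<'E'
from h import *
import pickle
for n in('top','side'):
    c=pickle.load(open(n+'.pkl','rb')); P=pts(c); z=P[...,2]
    m=((z>6)&(z<110)&(P[...,0]>330)&(P[...,0]<800)&(abs(P[...,1])<420)&(c['z_map']>0)).astype(np.uint8)
    k,l,s,ce=cv2.connectedComponentsWithStats(m)
    print(n,'floor z',np.median(z[(P[...,0]>400)&(P[...,0]<650)&(abs(P[...,1])<250)]))
    for i in range(1,k):
        if s[i,4]<15: continue
        q=P[l==i]; r=cv2.minAreaRect(q[:,:2].astype(np.float32))
        print(s[i,4],ce[i].round(),np.round(r[0]),np.round(r[1]),round(r[2]),'zmax',np.percentile(q[:,2],[50,95]).round())
    if n=='top': cv2.imwrite('pics/crop.png',cv2.resize(c['img'][170:300,190:390,::-1],None,fx=4,fy=4,interpolation=cv2.INTER_CUBIC))
E
```

```text
top floor z 0.8974723277310929
640 [160. 174.] [703. 387.] [ 65. 194.] 90 zmax [ 57. 102.]
232 [271. 150.] [781.  25.] [39. 58.] 1 zmax [72. 80.]
230 [227. 153.] [780. 167.] [89. 40.] 90 zmax [46. 56.]
60 [337. 146.] [ 796. -199.] [ 7. 48.] 0 zmax [36. 53.]
113 [196. 150.] [791. 282.] [98. 19.] 90 zmax [22. 34.]
24 [398. 150.] [ 789. -407.] [26. 20.] 26 zmax [10. 12.]
392 [302. 192.] [644. -81.] [120. 193.] 3 zmax [23. 33.]
896 [229. 199.] [620. 167.] [164. 141.] 85 zmax [14. 47.]
447 [373. 204.] [ 590. -320.] [201. 138.] 88 zmax [49. 71.]
15 [321. 191.] [ 651. -143.] [11. 32.] 32 zmax [ 7. 10.]
34 [243. 201.] [616. 120.] [52. 17.] 1 zmax [ 8. 12.]
16 [399. 200.] [ 614. -406.] [29. 10.] 51 zmax [ 8. 11.]
23 [227. 203.] [611. 177.] [13. 35.] 83 zmax [ 9. 13.]
17 [231. 203.] [612. 161.] [12. 36.] 59 zmax [ 8. 11.]
18 [356. 204.] [ 604. -262.] [28. 13.] 30 zmax [ 7. 12.]
18 [354. 217.] [ 558. -251.] [19. 25.] 51 zmax [ 9. 13.]
2231 [166. 250.] [458. 360.] [223. 119.] 0 zmax [51. 58.]
53 [283. 245.] [464. -13.] [74. 19.] 32 zmax [10. 15.]
420 [248. 254.] [442. 104.] [103.  57.] 16 zmax [
[... 429 characters left out ...]
 zmax [30. 47.]
218 [397. 195.] [ 409. -315.] [58. 58.] 19 zmax [16. 20.]
778 [292. 218.] [642. -85.] [115. 185.] 2 zmax [18. 28.]
487 [228. 219.] [780.  25.] [38. 56.] 0 zmax [52. 75.]
261 [378. 222.] [ 416. -175.] [59. 59.] 86 zmax [16. 19.]
458 [197. 257.] [783. 166.] [40. 89.] 4 zmax [35. 52.]
1605 [247. 278.] [617. 160.] [152. 133.] 86 zmax [26. 44.]
102 [348. 256.] [442. -27.] [124.  10.] 27 zmax [ 8. 10.]
156 [168. 284.] [791. 261.] [13. 59.] 6 zmax [20. 25.]
787 [327. 291.] [438. 101.] [91. 51.] 16 zmax [26. 29.]
594 [183. 355.] [611. 396.] [ 4. 50.] 12 zmax [ 61. 104.]
343 [303. 345.] [422. 246.] [ 15. 127.] 86 zmax [12. 15.]
5320 [256. 372.] [455. 360.] [213. 119.] 0 zmax [50. 55.]
```

View pics/crop.png

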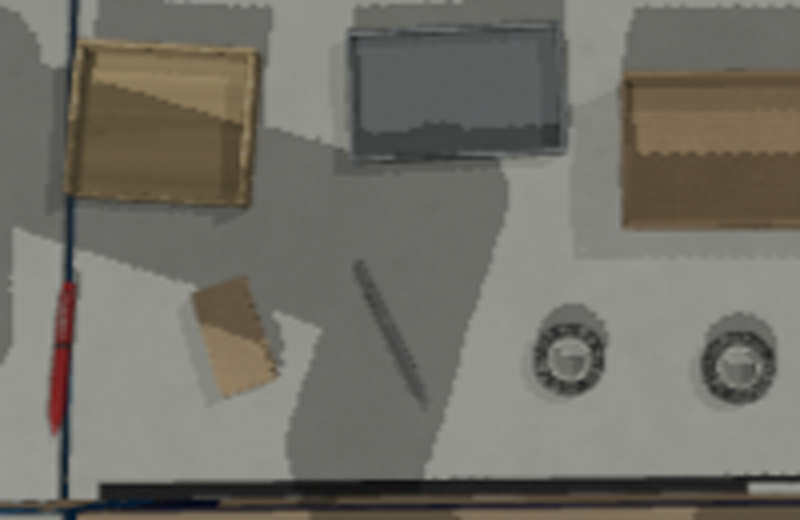

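```bash
cat >> h.py <<'E'
from bench import *
def rot(a):
    y=np.array([np.cos(a),np.sin(a),0]); z=np.array([0,0,-1.]); return np.c_[np.cross(y,z),y,z]
def best(p,deg):             # half-turn choice keeping joint 6 near the middle
    c=[(abs(q[5]),R) for R in (rot(np.radians(deg)),rot(np.radians(deg+180))) for q in [ik(p,R)] if q is not None]
    return min(c,key=lambda t:t[0])[1]
H=130
def rep(s):
    o=observe(); print(s,'t%.1f'%o['t'],'tcp',np.round(o['ee_pos'],1),'w%.1f'%o['grip_width'],'gf%.1f'%o['grasp_force'],'F',np.round(o['contact_force'],1),flush=True)
def pick(x,y,deg,z,opening,f,h=H):
    p=[x,y,h]; R=best(p,deg); goto(p,R); set_gripper(opening); line_to([x,y,z],rate=120); rep('down')
    set_gripper(0,f_grip=f); line_to([x,y,h],rate=150); rep('lifted')
def place(x,y,deg,z,opening,h=H):
    p=[x,y,h]; R=best(p,deg); goto(p,R); rep('above'); line_to([x,y,z],rate=100); rep('low')
    set_gripper(opening); line_to([x,y,h],rate=150); rep('released')
def snap(n,cam,box=None,k=2):
    c=read_camera(cam); im=c['img'][:,:,::-1]
    if box: im=im[box[1]:box[3],box[0]:box[2]]
    cv2.imwrite(f'pics/{n}.png',cv2.resize(im,None,fx=k,fy=k,interpolation=cv2.INTER_CUBIC)); return c
E
python3 - <<'E'
from h import *
pick(416,-175.5,0,4,76,20); place(588,-275,0,8,70)
pick(409,-315,0,4,76,20); place(588,-365,0,8,70)
goto([440,102,H],best([440,102,H],106)); snap('a','side',(240,130,460,330),3)
E
```

```text
down t4.5 tcp [ 416.6 -175.8    4.9] w76.2 gf0.0 F [-0.6  1.2 -0.3]
lifted t6.0 tcp [ 415.5 -175.2  128.7] w59.6 gf20.0 F [-0.5 -0.3  0.3]
above t6.8 tcp [ 587.2 -274.5  129. ] w59.6 gf20.0 F [ 0.6  0.6 -1.3]
low t8.1 tcp [ 588.5 -275.3    9. ] w59.3 gf20.0 F [-0.  0. -0.]
released t9.5 tcp [ 587.5 -274.8  128.6] w69.8 gf0.0 F [-0.7  0.4 -0.4]
down t11.8 tcp [ 409.5 -315.5    5. ] w76.2 gf0.0 F [ 0.8 -0.6  0. ]
lifted t13.2 tcp [ 408.6 -314.6  128.6] w59.8 gf20.0 F [-0.5  0.4 -0.3]
above t14.0 tcp [ 587.1 -364.7  128.8] w59.6 gf20.0 F [ 0.4  1.3 -0.2]
low t15.3 tcp [ 588.5 -365.3    9.1] w59.4 gf20.0 F [ 1.5  0.2 -0.7]
released t16.7 tcp [ 587.5 -364.7  128.4] w70.0 gf0.0 F [-0.6  0.2  0.1]
```

View pics/a.png

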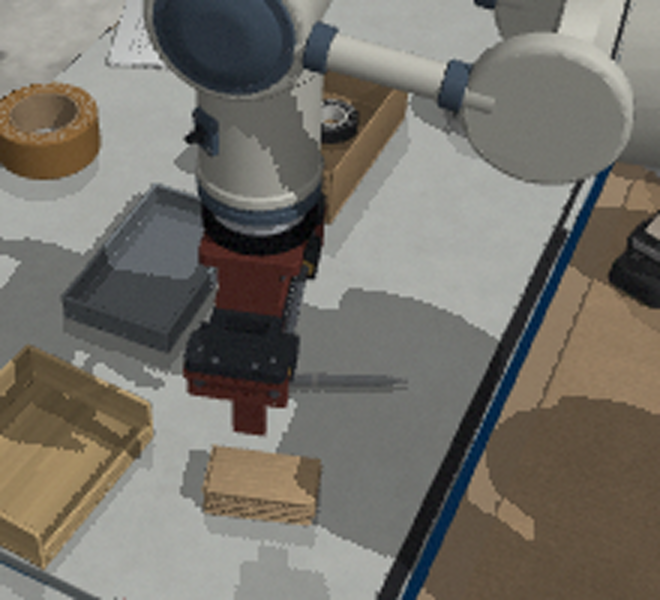

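The arm is above the tags at about (262,485) in the crop, and a tape shows in the kraft tray at (340,118). Next are the tags and the marker.

Run:
```python
from h import *
pick(439,102,106,6,72,20); place(619,161,86,12.5,66)
pick(422,246.5,85.5,2,40,8); place(622,-85,2,6,30)
pick(440.5,-27.5,117,2,36,8); place(662,-85,2,6,24)
goto([400,100,220],best([400,100,220],90))
snap('b','top',(190,110,440,300),3); snap('c','side',(140,110,440,330),2.6)
```

```text
down t20.2 tcp [439.7 102.1   6.9] w72.0 gf0.0 F [-0.6 -1.   1. ]
lifted t21.7 tcp [438.4 101.9 128.7] w51.7 gf19.7 F [ 0.1 -0.3 -1.1]
above t24.0 tcp [618.9 161.  130. ] w51.6 gf19.7 F [ 0.1  0.1 -0.2]
low t25.3 tcp [619.6 161.1  13.5] w51.4 gf19.7 F [ 0.3 -0.  -1.2]
released t26.7 tcp [618.5 160.9 128.6] w66.0 gf0.0 F [-1.5 -0.2  0.3]
down t29.4 tcp [422.6 246.8   2.9] w40.0 gf0.0 F [0.3 0.1 0.7]
lifted t30.9 tcp [421.5 246.2 128.7] w14.4 gf8.0 F [ 1.   0.8 -0.3]
above t32.4 tcp [621.9 -83.9 130. ] w14.2 gf8.0 F [-0.3 -0.2 -0.2]
low t33.8 tcp [622.6 -85.1   7. ] w14.0 gf8.0 F [-0.8 -0.1  0.1]
released t35.2 tcp [621.4 -84.9 128.5] w29.9 gf0.0 F [ 0.5 -0.4 -0.3]
down t37.9 tcp [441.1 -27.6   2.9] w36.1 gf0.0 F [-0.6 -0.8 -0.2]
lifted t39.4 tcp [439.9 -27.4 128.7] w9.1 gf8.0 F [-0.4  0.5  0. ]
above t40.5 tcp [661.4 -84.8 129.4] w9.5 gf8.0 F [-0.2 -0.4  1. ]
low t41.9 tcp [662.6 -85.1   7. ] w9.2 gf8.0 F [-0.3 -0.9  0.1]
released t43.3 tcp [661.4 -84.9 128.4] w23.9 gf0.0 F [-0.1  0.1 -0.2]
```

View pics/b.png

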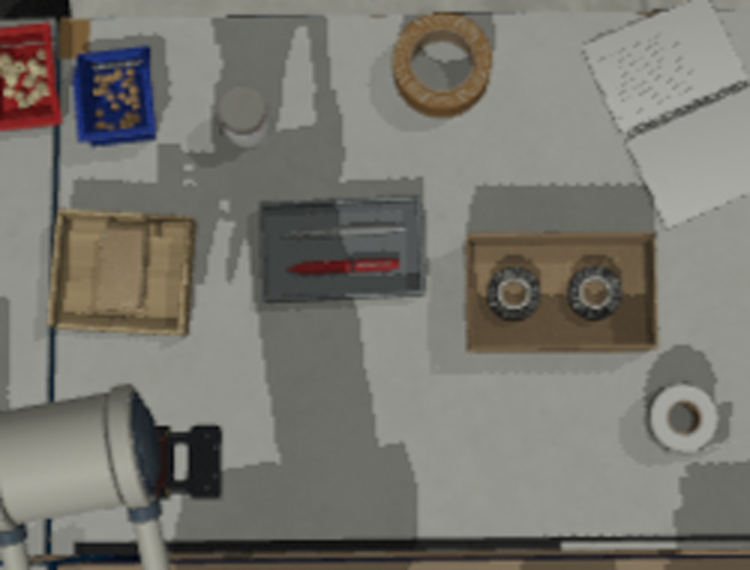

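View pics/c.png

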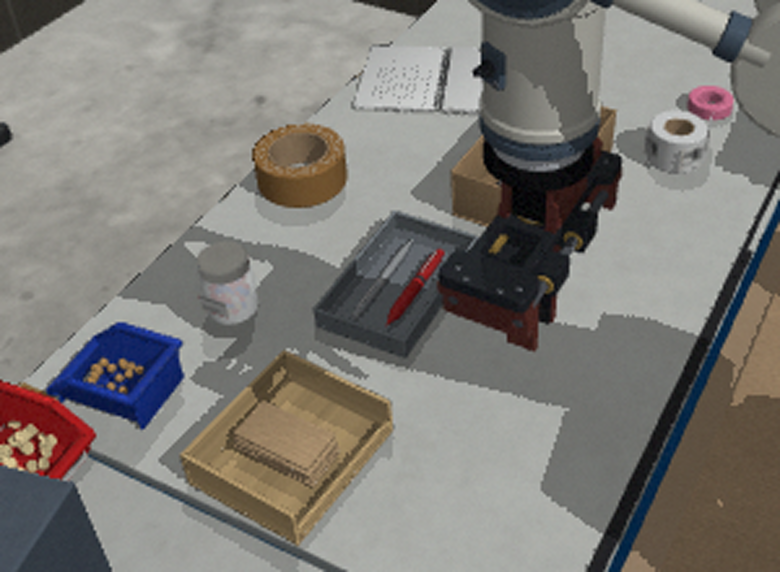

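Both views show the tapes flat in the kraft tray (top crop 513,292 and 595,290) and the tags flat in the plywood box (122,265). Both pens lie in the grey tray (345,232 and 345,267), and the bystanders haven't moved. I'll check the heights along the pens, then hand in.

Run:
```python
from h import *
c=read_camera('side'); P=pts(c).reshape(-1,3)
for x in(622,662):
    for y in range(-150,-10,20):
        m=(abs(P[:,0]-x)<7)&(abs(P[:,1]-y)<10)&(P[:,2]<60)
        if m.sum()>3: print(x,y,np.percentile(P[m,2],[10,90]).round(),m.sum())
dwell(0.5); job_done()
```

```text
622 -150 [ 0. 14.] 18
622 -130 [ 1. 18.] 28
622 -110 [ 3. 17.] 32
622 -90 [ 2. 16.] 32
622 -70 [ 2. 17.] 30
622 -50 [ 3. 17.] 36
622 -30 [ 0. 14.] 35
662 -150 [-1.  9.] 22
662 -130 [ 2. 12.] 23
662 -110 [ 2. 12.] 27
662 -90 [ 3. 12.] 24
662 -70 [ 2. 12.] 26
662 -50 [ 2. 14.] 27
662 -30 [ 1. 13.] 28
the job is handed in; nothing more can be done
```

The job is handed in at about 45 s: both tapes lie flat in the kraft tray, the tags in the plywood box and both pens on the floor of the grey tray; the bead jar, label roll and pink look-alike were left alone.

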